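# Tip a book into the scan frame

## Robot

A 7-joint arm with a two-finger parallel gripper is mounted at the origin on a cart in front of the work surface, level with it; the furniture and walls round the work are solid. World frame = base frame: x ahead of the robot, y to its left, z up, the work surface at z = 0. Lengths are in m, angles in rad, forces in N, time in s.
With the tool pointing down it reaches from about 0.4 to 0.85 m from the base axis. Payload 4.5 kg.
Tool frame: the origin (TCP) lies midway between the tips of the shut fingers; the grasp point (between the pads) lies behind it (ctrl.tcp_to_grasp is the z of the grasp point in the tool frame, in m); z points along the fingers, y is the line along which they close (so a half turn about z gives the same grasp; the last joint's range is limited). The gripper opens to 85 mm and grips with 20 to 120 N. Pads are 22 mm wide; open, the fingers measure 114 mm over their backs; the gripper's body (76 mm by 85 mm) begins 54 mm behind the grasp point. The pads swing forward as they close: fully open they stand 13 mm farther back than shut.
Start: joints at [-1.149, 0.689, -0.195, 1.565, 0.157, 0.902, -0.215], TCP at [0.236, 0.579, 0.231] pointing down, gripper open.
Joint ranges: [-3.01, 3.01], [-0.46, 2.08], [-1.47, 1.51], [0.13, 2.56], [-1, 4.14], [0.04, 2.09], [-2.66, 2.66]. Speed limits (rad/s): [2.57, 2.57, 3.14, 3.14, 3.14, 3.14, 3.14].

## Interface

Orientations are given as [roll, pitch, yaw] about the fixed x, y, z axes, in that order (R = Rz(yaw) Ry(pitch) Rx(roll)).
In Python, from plant import ctrl, cams, order gives the robot as it stands. The module is installed in compiled form; this text tells all that it offers.
- The arm moves only by the tool servo_tool, never from a script. Its argument "deltas" is a list of rows, each an object of numbers: "dx", "dy", "dz": the shift along the tool's x, y, z in m; "wx", "wy", "wz": the turn, a rotation vector about the tool's x, y, z in rad; "gripper": the closure, from 0 (fully open) to 1 (shut). A call has 1 to 10 rows; each row shifts and turns the commanded pose from where the row before left it, along the tool's axes as they then stand; what a row does not reach is not made up. A row lasts 1/10 s, in which the tool goes at most 50 mm and 8.59 degrees, less where a joint would pass 70% of its speed; a pose out of reach is approached as far as the arm can. A call is refused whole if a number of a shift passes 0.05 or a number of a turn 0.15, either way. A call with a gripper value outside its range is refused whole. The fingers move at their own pace and stop on an object; the grip force is fixed at half the most. Time passes only in rows, so rows that do not move let the fingers close. It gives the time, the measured TCP pose, the force, the opening and the grip force at its end, in the units of the state.
- ctrl.read_state(): the state, without advancing time (a new reading comes with each control period).
- cams.snapshot(name): name is "scene" or "top" or "wrist"; returns a dict with "pixels" (420x560x3 uint8, red, green, blue), "z_map" (420x560 float32, m along the optical axis (not along the pixel's ray), 0 where there is no reading), "intrinsics" (3x3 intrinsics, pixels), "R" (3x3) and "t" (3): a world point X has camera coordinates R X + t. Camera axes: x right, y down, z forward; pixel columns grow to the right and rows downward; lengths in m; the calibration is good to about 2 mm. A picture is of the moment at which its call begins.
- order.close_job(): hands the job in; it is judged then, once.
The state is a dict: "clock": time; "joint_positions": joint angles; "dq": joint speeds; "effort": joint torques, N m; "tcp_pos": TCP position; "tool_rot": TCP orientation; "wrist_force": force on the tool from outside, world axes, zero at the start; "wrist_torque": the same for the moment, N m; "grip_width": finger opening in m; "finger_force": force on a finger pad.
Only numpy, scipy, OpenCV 4.12 (cv2) and the standard library are available. Lean on these libraries where they do the work, as an engineer would, in place of code of your own. Each camera call takes 0.05 s, during which the arm holds its last target. There are 200 camera calls.

## Task

Get the green book ready for copying: with the fingers, push the roll of tape that lies in the green frame along the mat until it lies completely outside it, then tip the standing green book over so that it ends lying flat inside the green frame (touching the green line is fine). Only push: lift neither of them, do not take the book between the fingers, and leave the spectacles, stapler and pencil cup where they are.

Things in the scene. Friction and masses are not known exactly. Their poses are not given: they have to be found in the camera images.
- copy_mat: flat white copy mat, 300 (its x) x 600 (its y) x 4 mm thick, fixed on the desk; origin at the centre of its underside. The book, the spectacles and the tape start on it.
- scan_frame: green rectangle printed on the copy mat (ink, flat): inside 240 mm along its x, 300 mm along its y, line 6 mm; origin at its centre on the mat's upper face (z = 0.004), axes parallel to the mat's. It reaches out to the book's +y or -y side (it varies); the book stands just inside its short line, so a book tipped squarely over its foot lies inside.
- green_book: green cloth-bound book standing on end on the mat, about 0.5 kg; 144 mm wide along its x, 22 mm thick along its y, 200 mm tall along its z; origin at the centre of its foot. Its wide faces look along +y and -y, one of them across the frame. Pushed near the foot it slides; pushed high it falls by itself once its top has moved about 25 mm.
- book_mid (a point): centre of the green book, 100 mm above its foot
- book_foot_a (a point): corner of the book board, half-way through its thickness: foot, at x = -70 mm of the book
- book_foot_b (a point): corner of the book board, half-way through its thickness: foot, at x = +74 mm of the book
- book_head_a (a point): corner of the book board, half-way through its thickness: head (200 mm up), at x = -70 mm
- book_head_b (a point): corner of the book board, half-way through its thickness: head (200 mm up), at x = +74 mm
- tape_mid (a point): centre of the roll of beige tape lying flat inside the green frame: 65 mm across, 19 mm high, upper side at z = 0.023; this point is half-way up on its axis. Loose, slides easily.
- spectacles: dark brown open spectacles, 150 x 138 x 47 mm, loose, on the mat on the side of the book away from the frame; origin at the centre of the underside
- side_stapler: pale green stapler, 36 x 128 x 42 mm, loose, on the desk to the robot's right, next to the pencil cup; origin at the centre of its underside
- pencil_cup: dark cup of pencils, 114 x 115 x 166 mm, loose, on the robot's right beyond the books; origin at the centre of its underside
Mind the look-alikes: they are no part of the job. Several things look just like the part that bears tape_mid: the one meant starts farthest from the robot's base.

How it is judged:
By the outcome, as a careful person would: the job done as asked, in the order asked, and still so for the second after the job is handed in, with the robot touching nothing.
It also fails if it takes over 54 s, if anything falls off the work surface, if the arm or the gripper's body presses on something with over 40 N, if the wrist force passes 120 N, or if a joint passes its speed limit or range.

## Working session

There is one attempt and no reset: what is moved stays moved. The work goes in short steps, Python scripts to look and compute and a tool call to move; the robot and the scene stay as the last step left them, time stands still between calls to the robot, and variables do not carry over. Pictures are saved under pics/ and viewed, at most 10 in all, crops included, and the job is handed in when it is done.

Besides the shell and the picture viewer there is one more tool, called after "Request:" as a command line: name --argument value ..., lists and objects as JSON in quotes. servo_tool: Moves the arm, as the interface text tells. Its arguments: {"type":"object","properties":{"deltas":{"type":"array","items":{"type":"object","properties":{"dx":{"type":"number"},"dy":{"type":"number"},"dz":{"type":"number"},"wx":{"type":"number"},"wy":{"type":"number"},"wz":{"type":"number"},"gripper":{"type":"number"}}}}},"required":["deltas"]}

```bash
mkdir -p pics
cat > h.py <<'E'
import numpy as np, cv2
from plant import ctrl, cams, order
def snap(n):
    s=cams.snapshot(n); return s
def world(s):
    K,R,t=s['intrinsics'],s['R'],s['t']; z=s['z_map']
    v,u=np.mgrid[:z.shape[0],:z.shape[1]]
    c=np.stack([(u-K[0,2])/K[0,0]*z,(v-K[1,2])/K[1,1]*z,z],-1)
    w=(c-t)@R
    w[z==0]=np.nan
    return w
def save(s,f): cv2.imwrite(f,s['pixels'][:,:,::-1])
E
python3 - <<'E'
from h import *
a=snap('top');b=snap('scene')
np.savez('a.npz',**a);np.savez('b.npz',**b)
cv2.imwrite('pics/1.png',cv2.resize(a['pixels'][:,:,::-1],(560,420)));save(b,'pics/2.png')
s=ctrl.read_state();print(s['clock'],s['tcp_pos'],s['tool_rot'],ctrl.tcp_to_grasp)
for n in (a,b):print(-n['R'].T@n['t'])
E
```

```text
0.1 [0.2361498  0.57804561 0.23056598] [-3.13994948e+00  1.11138296e-04  2.75392955e+00] -0.0187
[ 0.22504805 -0.06312044  1.55315754]
[ 0.06898118 -1.02993307  0.85414215]
```

View pics/1.png

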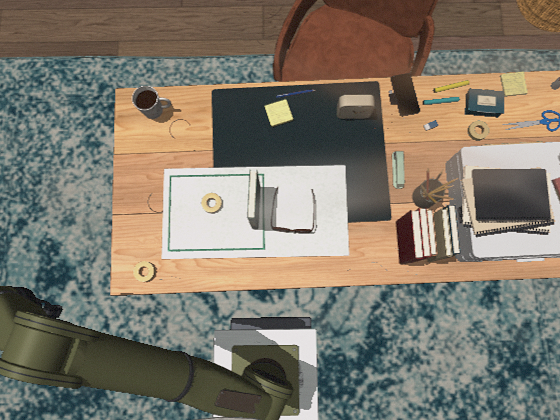

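View pics/2.png

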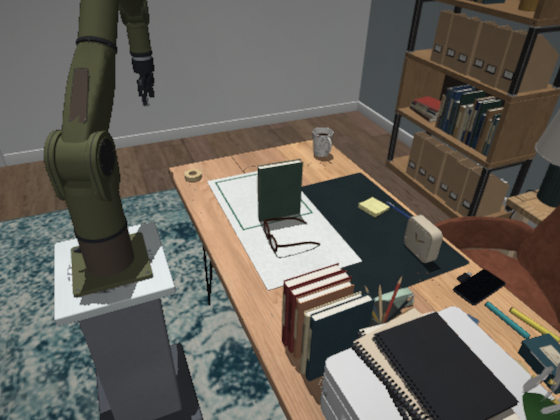

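The top view (up = +x, left = +y) shows the frame at about (169–265, 175–250) px, the book at (253,198) with the spectacles to its right at (294,210), and the only tape in the frame at (212,203). The look-alikes at (144,271) and (478,130) lie off the mat. The scene view confirms that the book stands between the spectacles and the frame.

Run:
```python
from h import *
a=dict(np.load('a.npz'));w=world(a);p=a['pixels'];h=cv2.cvtColor(p,cv2.COLOR_RGB2HSV)
u0,v0=150,160
def rep(n,m):
    q=w[m];q=q[~np.isnan(q[:,0])]
    r=cv2.minAreaRect(q[:,:2].astype(np.float32));b=cv2.boxPoints(r)
    print(n,len(q),'med',np.round(np.median(q,0),3),'rect',np.round(r[0],3),np.round(r[1],3),round(r[2],1),np.round(b,3).tolist())
Z=w[...,2];roi=np.zeros(Z.shape,bool);roi[164:262,158:350]=1
white=roi&(p.min(2)>170)&(abs(Z-.004)<.006)
rep('mat',cv2.morphologyEx(white.astype(np.uint8),cv2.MORPH_OPEN,np.ones((3,3)))>0)
g=roi&(h[...,0]>60)&(h[...,0]<100)&(h[...,1]>70)&(abs(Z-.004)<.008); g[:,268:]=0
rep('frame',g)
bk=roi&(Z>.185)&(Z<.22); rep('booktop',bk)
tp=roi&(abs(Z-.023)<.008)&(h[...,1]>50)&(h[...,0]<30); tp[:,:195]=0;tp[:,230:]=0
rep('tape',tp)
sp=roi&(Z>.015)&(Z<.06); sp[:,:268]=0; rep('spec',sp)
for vu in [(203,212),(203,204),(198,250),(271,136),(130,470)]: print(vu,np.round(w[vu],3),p[vu])
q=roi&(Z>.012)&(Z<.18);q[:,268:]=0;rep('other in frame',q)
```

```text
mat 10504 med [0.513 0.031 0.005] rect [0.526 0.035] [0.3   0.601] 0.5 [[0.37400001287460327, 0.33399999141693115], [0.3790000081062317, -0.2669999897480011], [0.6790000200271606, -0.26499998569488525], [0.6740000247955322, 0.3370000123977661]]
frame 288 med [0.468 0.186 0.006] rect [0.544 0.158] [0.287 0.31 ] 0.4 [[0.39899998903274536, 0.31200000643730164], [0.4020000100135803, 0.0020000000949949026], [0.6880000233650208, 0.004000000189989805], [0.6859999895095825, 0.3140000104904175]]
booktop 396 med [0.535 0.03  0.202] rect [0.538 0.029] [0.022 0.145] 87.2 [[0.4650000035762787, 0.02199999988079071], [0.6100000143051147, 0.014999999664723873], [0.6110000014305115, 0.03700000047683716], [0.4659999907016754, 0.04399999976158142]]
tape 238 med [0.553 0.172 0.024] rect [0.552 0.173] [0.062 0.062] 44.8 [[0.5090000033378601, 0.17299999296665192], [0.5519999861717224, 0.1289999932050705], [0.5960000157356262, 0.1720000058412552], [0.5529999732971191, 0.2160000056028366]]
spec 232 med [ 0.463 -0.078  0.04 ] rect [ 0.497 -0.137] [0.262 0.187] 81.5 [[0.38499999046325684, -0.2529999911785126], [0.5699999928474426, -0.2809999883174896], [0.609000027179718, -0.020999999716877937], [0.42399999499320984, 0.007000000216066837]]
(203, 212) [0.554 0.172 0.006] [231 227 224]
(203, 204) [0.551 0.195 0.019] [224 200 143]
(198, 250) [0.526 0.034 0.199] [232 227 215]
(271, 136) [0.334 0.406 0.02 ] [229 207 145]
(130, 470) [ 0.786 -0.68   0.024] [191 165 119]
other in frame 709 med [0.54  0.15  0.023] rect [0.526 0.164] [0.302 0.343] 3.8 [[0.36399999260902405, 0.32600000500679016], [0.3869999945163727, -0.017000000923871994], [0.6890000104904175, 0.003000000026077032], [0.6660000085830688, 0.34599998593330383]]
```

Measured: the book centre is at (0.538, 0.029) with its top at z=0.202 and size 145x22 mm. The tape is at (0.552, 0.172) with its top at 0.024. The mat spans x 0.375–0.677, and the frame spans about x 0.40–0.652 and y 0.002–0.314. The book has to fall towards +y. I'll push the tape towards +x, using the half-open fingers as a cradle.

Request:
servo_tool --deltas '[{"wz": -0.13,"gripper": 0.5},{"wz": -0.13,"gripper": 0.5},{"wz": -0.128,"gripper": 0.5},{"dx": -0.02,"dy": -0.035,"gripper": 0.5},{"dx": -0.02,"dy": -0.035,"gripper": 0.5},{"dx": -0.02,"dy": -0.035,"gripper": 0.5},{"dx": -0.02,"dy": -0.035,"gripper": 0.5},{"dx": -0.02,"dy": -0.035,"gripper": 0.5},{"dx": -0.02,"dy": -0.035,"gripper": 0.5},{"dx": -0.02,"dy": -0.035,"gripper": 0.5}]'

```text
$.deltas[0]: bad value
```

Request:
servo_tool --deltas '[{"dx": 0,"dy": 0,"dz": 0,"wx": 0,"wy": 0,"wz": -0.13,"gripper": 0.5},{"dx": 0,"dy": 0,"dz": 0,"wx": 0,"wy": 0,"wz": -0.13,"gripper": 0.5},{"dx": 0,"dy": 0,"dz": 0,"wx": 0,"wy": 0,"wz": -0.128,"gripper": 0.5}]'

```text
clock: 0.4
tcp_pos: [0.2362, 0.5782, 0.2308]
tool_rot: [-3.141, -0.0, -3.136]
wrist_force: [-0.1, 0.2, -0.2]
grip_width: 0.0439
finger_force: 0.0
```

Request:
servo_tool --deltas '[{"dx": -0.024,"dy": -0.04,"dz": 0,"wx": 0,"wy": 0,"wz": 0,"gripper": 0.5},{"dx": -0.024,"dy": -0.04,"dz": 0,"wx": 0,"wy": 0,"wz": 0,"gripper": 0.5},{"dx": -0.024,"dy": -0.04,"dz": 0,"wx": 0,"wy": 0,"wz": 0,"gripper": 0.5},{"dx": -0.024,"dy": -0.04,"dz": 0,"wx": 0,"wy": 0,"wz": 0,"gripper": 0.5},{"dx": -0.024,"dy": -0.04,"dz": 0,"wx": 0,"wy": 0,"wz": 0,"gripper": 0.5},{"dx": -0.024,"dy": -0.04,"dz": 0,"wx": 0,"wy": 0,"wz": 0,"gripper": 0.5},{"dx": -0.024,"dy": -0.04,"dz": 0,"wx": 0,"wy": 0,"wz": 0,"gripper": 0.5},{"dx": -0.024,"dy": -0.04,"dz": 0,"wx": 0,"wy": 0,"wz": 0,"gripper": 0.5},{"dx": -0.024,"dy": -0.04,"dz": 0,"wx": 0,"wy": 0,"wz": 0,"gripper": 0.5},{"dx": -0.024,"dy": -0.04,"dz": 0,"wx": 0,"wy": 0,"wz": 0,"gripper": 0.5}]'

```text
clock: 1.4
tcp_pos: [0.477, 0.1768, 0.2311]
tool_rot: [-3.141, -0.0, -3.141]
wrist_force: [0.5, -0.2, 0.2]
grip_width: 0.0429
finger_force: 0.0
```

Run:
```python
from h import *
s=ctrl.read_state();print(s['clock'],s['tcp_pos'],s['tool_rot'],np.round(s['joint_positions'],2))
a=snap('wrist');save(a,'pics/3.png');w=world(a);p=a['pixels'];h=cv2.cvtColor(p,cv2.COLOR_RGB2HSV);Z=w[...,2]
m=(abs(Z-.022)<.006)&(h[...,1]>50)&(h[...,0]<30)&(abs(w[...,0]-.55)<.08)&(abs(w[...,1]-.17)<.08)
q=w[m][:,:2].astype(np.float32);print(len(q),cv2.minEnclosingCircle(q) if len(q) else '')
```

```text
1.4 [0.47697118 0.17676328 0.23111687] [-3.14144710e+00 -4.08533161e-04 -3.14129278e+00] [-0.21  0.55 -0.37  1.91  0.28  0.73  0.83]
2285 ((0.5526571273803711, 0.17102767527103424), 0.032589901238679886)
```

View pics/3.png

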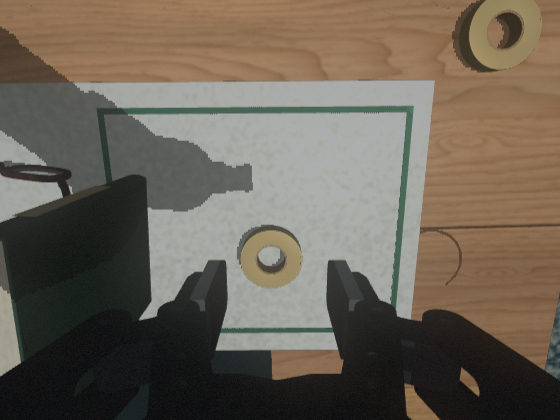

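The wrist view (up = −x, right = +y) shows the tape at (270,258) px, which is (0.5527, 0.171). The +x frame line is at row 330, the mat edge at row 348, and the space beyond is free. I'll descend behind the tape on the robot's side.

Request:
servo_tool --deltas '[{"dx": 0,"dy": -0.003,"dz": 0.03,"wx": 0,"wy": 0,"wz": 0,"gripper": 0.5},{"dx": 0,"dy": -0.003,"dz": 0.03,"wx": 0,"wy": 0,"wz": 0,"gripper": 0.5},{"dx": 0,"dy": 0,"dz": 0.03,"wx": 0,"wy": 0,"wz": 0,"gripper": 0.5},{"dx": 0,"dy": 0,"dz": 0.03,"wx": 0,"wy": 0,"wz": 0,"gripper": 0.5},{"dx": 0,"dy": 0,"dz": 0.03,"wx": 0,"wy": 0,"wz": 0,"gripper": 0.5},{"dx": 0,"dy": 0,"dz": 0.03,"wx": 0,"wy": 0,"wz": 0,"gripper": 0.5},{"dx": 0,"dy": 0,"dz": 0.022,"wx": 0,"wy": 0,"wz": 0,"gripper": 0.5},{"dx": 0,"dy": 0,"dz": 0.012,"wx": 0,"wy": 0,"wz": 0,"gripper": 0.5},{"dx": 0,"dy": 0,"dz": 0.008,"wx": 0,"wy": 0,"wz": 0,"gripper": 0.5},{"dx": 0,"dy": 0,"dz": 0,"wx": 0,"wy": 0,"wz": 0,"gripper": 0.5}]'

```text
clock: 2.45
tcp_pos: [0.4762, 0.1728, 0.0088]
tool_rot: [-3.141, -0.001, -3.141]
wrist_force: [0.5, -0.1, 0.1]
grip_width: 0.0431
finger_force: 0.0
```

Request:
servo_tool --deltas '[{"dx": -0.012,"dy": 0,"dz": 0,"wx": 0,"wy": 0,"wz": 0,"gripper": 0.5},{"dx": -0.012,"dy": 0,"dz": 0,"wx": 0,"wy": 0,"wz": 0,"gripper": 0.5},{"dx": -0.012,"dy": 0,"dz": 0,"wx": 0,"wy": 0,"wz": 0,"gripper": 0.5},{"dx": -0.012,"dy": 0,"dz": 0,"wx": 0,"wy": 0,"wz": 0,"gripper": 0.5},{"dx": -0.012,"dy": 0,"dz": 0,"wx": 0,"wy": 0,"wz": 0,"gripper": 0.5},{"dx": -0.012,"dy": 0,"dz": 0,"wx": 0,"wy": 0,"wz": 0,"gripper": 0.5},{"dx": -0.012,"dy": 0,"dz": 0,"wx": 0,"wy": 0,"wz": 0,"gripper": 0.5},{"dx": -0.012,"dy": 0,"dz": 0,"wx": 0,"wy": 0,"wz": 0,"gripper": 0.5},{"dx": -0.012,"dy": 0,"dz": 0,"wx": 0,"wy": 0,"wz": 0,"gripper": 0.5},{"dx": -0.012,"dy": 0,"dz": 0,"wx": 0,"wy": 0,"wz": 0,"gripper": 0.5}]'

```text
clock: 3.45
tcp_pos: [0.5974, 0.1725, 0.0107]
tool_rot: [3.141, 0.001, 3.141]
wrist_force: [-0.8, 0.1, 0.6]
grip_width: 0.0429
finger_force: 0.1
```

Request:
servo_tool --deltas '[{"dx": -0.012,"dy": 0,"dz": 0,"wx": 0,"wy": 0,"wz": 0,"gripper": 0.5},{"dx": -0.012,"dy": 0,"dz": 0,"wx": 0,"wy": 0,"wz": 0,"gripper": 0.5},{"dx": -0.012,"dy": 0,"dz": 0,"wx": 0,"wy": 0,"wz": 0,"gripper": 0.5},{"dx": -0.012,"dy": 0,"dz": 0,"wx": 0,"wy": 0,"wz": 0,"gripper": 0.5},{"dx": -0.012,"dy": 0,"dz": 0,"wx": 0,"wy": 0,"wz": 0,"gripper": 0.5},{"dx": -0.01,"dy": 0,"dz": 0,"wx": 0,"wy": 0,"wz": 0,"gripper": 0.5},{"dx": -0.008,"dy": 0,"dz": 0,"wx": 0,"wy": 0,"wz": 0,"gripper": 0.5},{"dx": -0.004,"dy": 0,"dz": 0,"wx": 0,"wy": 0,"wz": 0,"gripper": 0.5},{"dx": 0,"dy": 0,"dz": 0,"wx": 0,"wy": 0,"wz": 0,"gripper": 0.5}]'

```text
clock: 4.35
tcp_pos: [0.679, 0.1726, 0.0098]
tool_rot: [3.141, 0.001, 3.141]
wrist_force: [-0.3, -0.7, -0.2]
grip_width: 0.0424
finger_force: 0.0
```

Run:
```python
from h import *
for n,f in (('wrist',4),('top',5)):
    a=snap(n);w=world(a);p=a['pixels'];h=cv2.cvtColor(p,cv2.COLOR_RGB2HSV);Z=w[...,2]
    m=(abs(Z-.021)<.006)&(h[...,1]>50)&(h[...,0]<30)&(w[...,0]>.5)&(abs(w[...,0]-.65)<.15)&(abs(w[...,1]-.17)<.08)
    q=w[m][:,:2].astype(np.float32);print(len(q),cv2.minEnclosingCircle(q) if len(q) else '')
    if f==4: save(a,'pics/4.png')
    else: cv2.imwrite('pics/5.png',cv2.resize(p[150:270,150:360,::-1],None,fx=3,fy=3))
```

```text
6731 ((0.6957275867462158, 0.1759524941444397), 0.03895004093647003)
0
```

View pics/4.png

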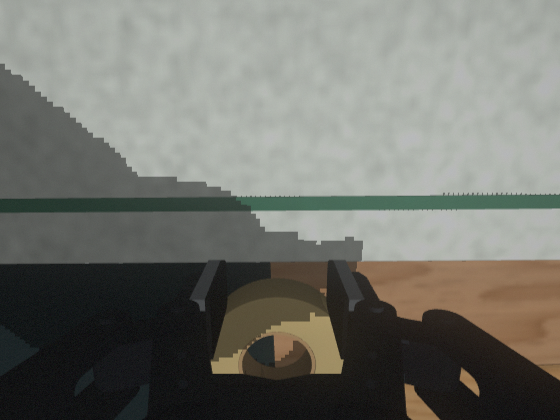

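The tape now lies beyond the mat edge, clear of the green line (row 203) by more than 40 mm, with its near rim at about row 280. I'll back off, rise and turn a quarter turn.

Request:
servo_tool --deltas '[{"dx": 0.01,"dy": 0,"dz": 0,"wx": 0,"wy": 0,"wz": 0,"gripper": 0.5},{"dx": 0.02,"dy": 0,"dz": 0,"wx": 0,"wy": 0,"wz": 0,"gripper": 0.5},{"dx": 0.01,"dy": 0,"dz": -0.03,"wx": 0,"wy": 0,"wz": 0,"gripper": 0.5},{"dx": 0,"dy": 0,"dz": -0.04,"wx": 0,"wy": 0,"wz": 0,"gripper": 0.5},{"dx": 0,"dy": 0,"dz": -0.04,"wx": 0,"wy": 0,"wz": 0,"gripper": 0.5},{"dx": 0,"dy": 0,"dz": -0.04,"wx": 0,"wy": 0,"wz": 0,"gripper": 0.5},{"dx": 0,"dy": 0,"dz": -0.04,"wx": 0,"wy": 0,"wz": 0,"gripper": 0.5},{"dx": 0,"dy": 0,"dz": -0.04,"wx": 0,"wy": 0,"wz": 0,"gripper": 0.5},{"dx": 0,"dy": 0,"dz": -0.04,"wx": 0,"wy": 0,"wz": 0,"gripper": 0.5},{"dx": 0,"dy": 0,"dz": 0,"wx": 0,"wy": 0,"wz": -0.142,"gripper": 0.5}]'

```text
clock: 5.45
tcp_pos: [0.6409, 0.1747, 0.2862]
tool_rot: [3.139, 0.012, -2.997]
wrist_force: [-0.1, 0.5, 0.1]
grip_width: 0.0427
finger_force: 0.0
```

Request:
servo_tool --deltas '[{"dx": 0,"dy": 0,"dz": 0,"wx": 0,"wy": 0,"wz": -0.143,"gripper": 0.5},{"dx": 0,"dy": 0,"dz": 0,"wx": 0,"wy": 0,"wz": -0.143,"gripper": 0.5},{"dx": 0,"dy": 0,"dz": 0,"wx": 0,"wy": 0,"wz": -0.143,"gripper": 0.5},{"dx": 0,"dy": 0,"dz": 0,"wx": 0,"wy": 0,"wz": -0.143,"gripper": 0.5},{"dx": 0,"dy": 0,"dz": 0,"wx": 0,"wy": 0,"wz": -0.143,"gripper": 0.5},{"dx": 0,"dy": 0,"dz": 0,"wx": 0,"wy": 0,"wz": -0.143,"gripper": 0.5},{"dx": 0,"dy": 0,"dz": 0,"wx": 0,"wy": 0,"wz": -0.143,"gripper": 0.5},{"dx": 0,"dy": 0,"dz": 0,"wx": 0,"wy": 0,"wz": -0.143,"gripper": 0.5},{"dx": 0,"dy": 0,"dz": 0,"wx": 0,"wy": 0,"wz": -0.143,"gripper": 0.5},{"dx": 0,"dy": 0,"dz": 0,"wx": 0,"wy": 0,"wz": -0.143,"gripper": 0.5}]'

```text
clock: 6.45
tcp_pos: [0.6378, 0.1726, 0.2792]
tool_rot: [3.141, -0.001, -1.563]
wrist_force: [-0.2, -1.6, -0.2]
grip_width: 0.0425
finger_force: 0.0
```

Run:
```python
from h import *
s=ctrl.read_state();print(s['clock'],s['tcp_pos'],s['tool_rot'],np.round(s['joint_positions'],2))
for n in ('wrist','top'):
    a=snap(n);w=world(a);p=a['pixels'];h=cv2.cvtColor(p,cv2.COLOR_RGB2HSV);Z=w[...,2]
    m=(abs(Z-.018)<.008)&(h[...,1]>50)&(h[...,0]<30)&(w[...,0]>.6)&(w[...,0]<.78)&(abs(w[...,1]-.17)<.06)
    m=cv2.morphologyEx(m.astype(np.uint8),cv2.MORPH_OPEN,np.ones((3,3)))>0
    q=w[m][:,:2].astype(np.float32);print(n,len(q),cv2.minEnclosingCircle(q) if len(q) else '',np.median(w[m][:,2]) if len(q) else '')
    bk=(Z>.19)&(Z<.21)&(abs(w[...,0]-.54)<.1)&(abs(w[...,1]-.03)<.05)
    q=w[bk][:,:2].astype(np.float32)
    if len(q): print('book',len(q),cv2.minAreaRect(q),np.round(cv2.boxPoints(cv2.minAreaRect(q)),3).tolist())
    save(a,'pics/6%s.png'%n)
```

```text
6.45 [0.63778998 0.17259877 0.27915379] [ 3.14106834e+00 -7.56705585e-04 -1.56276937e+00] [ 0.06  0.79 -0.82  1.37  0.58  1.23  2.35]
wrist 2151 ((0.7156837582588196, 0.1730300784111023), 0.03267502412199974) 0.01986496967719464
book 193 ((0.49738016724586487, 0.040359016507864), (0.0012467378983274102, 0.03920453414320946), 86.9629898071289) [[0.4779999852180481, 0.04100000113248825], [0.5170000195503235, 0.039000000804662704], [0.5170000195503235, 0.03999999910593033], [0.4779999852180481, 0.041999999433755875]]
top 0
```

View pics/6top.png

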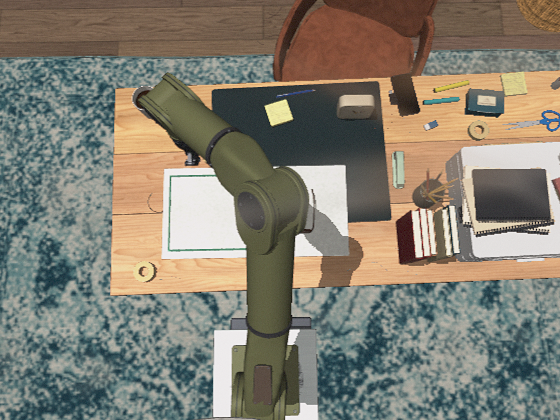

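The tape is flat at (0.716, 0.173), so its edge is at x=0.683, beyond the frame's 0.652. Joint 7 is at 2.35, near its limit, so I'll turn the other way, by half a turn.

Request:
servo_tool --deltas '[{"dx": 0,"dy": 0,"dz": 0,"wx": 0,"wy": 0,"wz": 0.149,"gripper": 0.5},{"dx": 0,"dy": 0,"dz": 0,"wx": 0,"wy": 0,"wz": 0.149,"gripper": 0.5},{"dx": 0,"dy": 0,"dz": 0,"wx": 0,"wy": 0,"wz": 0.149,"gripper": 0.5},{"dx": 0,"dy": 0,"dz": 0,"wx": 0,"wy": 0,"wz": 0.149,"gripper": 0.5},{"dx": 0,"dy": 0,"dz": 0,"wx": 0,"wy": 0,"wz": 0.149,"gripper": 0.5},{"dx": 0,"dy": 0,"dz": 0,"wx": 0,"wy": 0,"wz": 0.149,"gripper": 0.5},{"dx": 0,"dy": 0,"dz": 0,"wx": 0,"wy": 0,"wz": 0.149,"gripper": 0.5},{"dx": 0,"dy": 0,"dz": 0,"wx": 0,"wy": 0,"wz": 0.149,"gripper": 0.5},{"dx": 0,"dy": 0,"dz": 0,"wx": 0,"wy": 0,"wz": 0.149,"gripper": 0.5},{"dx": 0,"dy": 0,"dz": 0,"wx": 0,"wy": 0,"wz": 0.149,"gripper": 0.5}]'

```text
clock: 7.55
tcp_pos: [0.638, 0.1728, 0.2794]
tool_rot: [-3.142, -0.0, -3.069]
wrist_force: [0.3, 0.4, -0.0]
grip_width: 0.0426
finger_force: 0.0
```

Request:
servo_tool --deltas '[{"dx": 0,"dy": 0,"dz": 0,"wx": 0,"wy": 0,"wz": 0.149,"gripper": 0.5},{"dx": 0,"dy": 0,"dz": 0,"wx": 0,"wy": 0,"wz": 0.149,"gripper": 0.5},{"dx": 0,"dy": 0,"dz": 0,"wx": 0,"wy": 0,"wz": 0.149,"gripper": 0.5},{"dx": 0,"dy": 0,"dz": 0,"wx": 0,"wy": 0,"wz": 0.149,"gripper": 0.5},{"dx": 0,"dy": 0,"dz": 0,"wx": 0,"wy": 0,"wz": 0.149,"gripper": 0.5},{"dx": 0,"dy": 0,"dz": 0,"wx": 0,"wy": 0,"wz": 0.149,"gripper": 0.5},{"dx": 0,"dy": 0,"dz": 0,"wx": 0,"wy": 0,"wz": 0.149,"gripper": 0.5},{"dx": 0,"dy": 0,"dz": 0,"wx": 0,"wy": 0,"wz": 0.149,"gripper": 0.5},{"dx": 0,"dy": 0,"dz": 0,"wx": 0,"wy": 0,"wz": 0.149,"gripper": 0.5},{"dx": 0,"dy": 0,"dz": 0,"wx": 0,"wy": 0,"wz": 0.149,"gripper": 0.5}]'

```text
clock: 8.55
tcp_pos: [0.638, 0.173, 0.2795]
tool_rot: [3.142, -0.0, 1.724]
wrist_force: [0.3, -1.0, 0.1]
grip_width: 0.0427
finger_force: 0.0
```

Run:
```python
from h import *
s=ctrl.read_state();print(s['clock'],s['tcp_pos'],s['tool_rot'],np.round(s['joint_positions'],2))
```

```text
8.55 [0.63797671 0.17295861 0.27946009] [ 3.14151117e+00 -3.45725564e-04  1.72410046e+00] [-0.32  0.69 -0.02  1.39  0.02  1.06 -0.19]
```

Request:
servo_tool --deltas '[{"dx": 0,"dy": 0,"dz": 0,"wx": 0,"wy": 0,"wz": 0.1,"gripper": 0.5},{"dx": 0,"dy": 0,"dz": 0,"wx": 0,"wy": 0,"wz": 0.1,"gripper": 0.5},{"dx": -0.0285,"dy": -0.0116,"dz": 0,"wx": 0,"wy": 0,"wz": 0,"gripper": 0.5},{"dx": -0.0285,"dy": -0.0116,"dz": 0,"wx": 0,"wy": 0,"wz": 0,"gripper": 0.5},{"dx": -0.0285,"dy": -0.0116,"dz": 0,"wx": 0,"wy": 0,"wz": 0,"gripper": 0.5},{"dx": -0.0285,"dy": -0.0116,"dz": 0,"wx": 0,"wy": 0,"wz": 0,"gripper": 0.5},{"dx": -0.0285,"dy": -0.0116,"dz": 0,"wx": 0,"wy": 0,"wz": 0,"gripper": 0.5},{"dx": -0.0285,"dy": -0.0116,"dz": 0,"wx": 0,"wy": 0,"wz": 0,"gripper": 0.5},{"dx": -0.0285,"dy": -0.0116,"dz": 0,"wx": 0,"wy": 0,"wz": 0,"gripper": 0.5},{"dx": -0.0285,"dy": -0.0116,"dz": 0,"wx": 0,"wy": 0,"wz": 0,"gripper": 0.5}]'

```text
clock: 9.55
tcp_pos: [0.5364, -0.0525, 0.2796]
tool_rot: [3.141, -0.0, 1.53]
wrist_force: [1.2, -0.2, 0.1]
grip_width: 0.043
finger_force: 0.0
```

Run:
```python
from h import *
s=ctrl.read_state();print(s['clock'],s['tcp_pos'],s['tool_rot'],np.round(s['joint_positions'],2))
b=snap('scene');save(b,'pics/7.png')
```

```text
9.55 [ 0.53637414 -0.05248068  0.27956371] [ 3.14105053e+00 -2.96301886e-04  1.53022600e+00] [ 0.    0.51  0.01  1.77 -0.01  0.86 -0.02]
```

View pics/7.png

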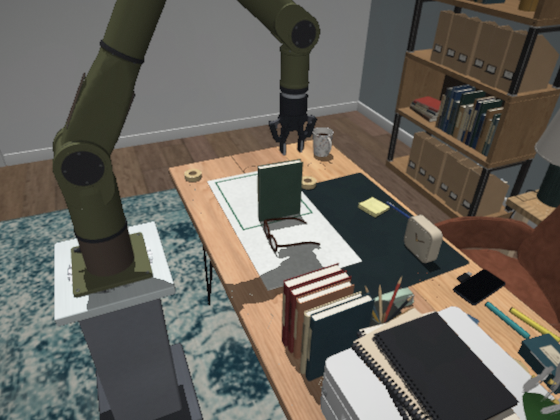

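The scene view shows the gripper tips at (290,150) px, just behind and above the book's head at (280,165). The tape is beyond the mat at (308,183), and the spectacles haven't moved. Next I'll descend on the spectacles' side and approach the book.

Request:
servo_tool --deltas '[{"dx": 0,"dy": 0,"dz": 0.02,"wx": 0,"wy": 0,"wz": 0,"gripper": 0.5},{"dx": 0,"dy": 0,"dz": 0.025,"wx": 0,"wy": 0,"wz": 0,"gripper": 0.5},{"dx": 0,"dy": 0,"dz": 0.025,"wx": 0,"wy": 0,"wz": 0,"gripper": 0.5},{"dx": 0,"dy": 0,"dz": 0.025,"wx": 0,"wy": 0,"wz": 0,"gripper": 0.5},{"dx": 0,"dy": 0,"dz": 0.02,"wx": 0,"wy": 0,"wz": 0,"gripper": 0.5},{"dx": 0.01,"dy": 0,"dz": 0,"wx": 0,"wy": 0,"wz": 0,"gripper": 0.5},{"dx": 0.01,"dy": 0,"dz": 0,"wx": 0,"wy": 0,"wz": 0,"gripper": 0.5},{"dx": 0.01,"dy": 0,"dz": 0,"wx": 0,"wy": 0,"wz": 0,"gripper": 0.5},{"dx": 0.01,"dy": 0,"dz": 0,"wx": 0,"wy": 0,"wz": 0,"gripper": 0.5},{"dx": 0.006,"dy": 0,"dz": 0,"wx": 0,"wy": 0,"wz": 0,"gripper": 0.5}]'

```text
clock: 10.6
tcp_pos: [0.5396, -0.0037, 0.1652]
tool_rot: [3.14, -0.001, 1.535]
wrist_force: [-1.2, -0.5, 0.0]
grip_width: 0.0431
finger_force: 0.0
```

Request:
servo_tool --deltas '[{"dx": 0.004,"dy": 0,"dz": 0,"wx": 0,"wy": 0,"wz": 0,"gripper": 0.5},{"dx": 0.004,"dy": 0,"dz": 0,"wx": 0,"wy": 0,"wz": 0,"gripper": 0.5},{"dx": 0.004,"dy": 0,"dz": 0,"wx": 0,"wy": 0,"wz": 0,"gripper": 0.5},{"dx": 0.004,"dy": 0,"dz": 0,"wx": 0,"wy": 0,"wz": 0,"gripper": 0.5},{"dx": 0.004,"dy": 0,"dz": 0,"wx": 0,"wy": 0,"wz": 0,"gripper": 0.5}]'

```text
clock: 11.1
tcp_pos: [0.5397, 0.0143, 0.1643]
tool_rot: [3.142, 0.0, 1.533]
wrist_force: [0.1, 0.1, -0.3]
grip_width: 0.0425
finger_force: 0.1
```

Request:
servo_tool --deltas '[{"dx": 0.004,"dy": 0,"dz": 0,"wx": 0,"wy": 0,"wz": 0,"gripper": 0.5},{"dx": 0.004,"dy": 0,"dz": 0,"wx": 0,"wy": 0,"wz": 0,"gripper": 0.5},{"dx": 0.004,"dy": 0,"dz": 0,"wx": 0,"wy": 0,"wz": 0,"gripper": 0.5},{"dx": 0.004,"dy": 0,"dz": 0,"wx": 0,"wy": 0,"wz": 0,"gripper": 0.5},{"dx": 0.004,"dy": 0,"dz": 0,"wx": 0,"wy": 0,"wz": 0,"gripper": 0.5}]'

```text
clock: 11.6
tcp_pos: [0.5404, 0.0346, 0.1643]
tool_rot: [-3.142, -0.0, 1.534]
wrist_force: [-0.8, -0.2, -0.4]
grip_width: 0.0431
finger_force: 0.0
```

Run:
```python
from h import *
b=snap('scene');save(b,'pics/8.png')
```

```text
(no output)
```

View pics/8.png

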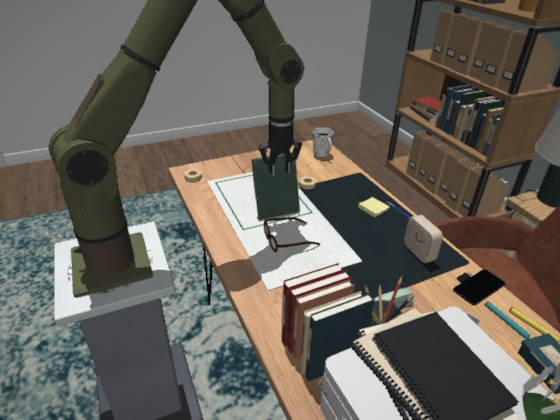

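The book is tilting over its foot, with its head leaning away at (270,160) px and the foot still at about (278,220). I'll push a little more, then let it fall.

Request:
servo_tool --deltas '[{"dx": 0.004,"dy": 0,"dz": 0,"wx": 0,"wy": 0,"wz": 0,"gripper": 0.5},{"dx": 0.004,"dy": 0,"dz": 0,"wx": 0,"wy": 0,"wz": 0,"gripper": 0.5},{"dx": 0.004,"dy": 0,"dz": 0,"wx": 0,"wy": 0,"wz": 0,"gripper": 0.5},{"dx": 0,"dy": 0,"dz": 0,"wx": 0,"wy": 0,"wz": 0,"gripper": 0.5},{"dx": 0,"dy": 0,"dz": 0,"wx": 0,"wy": 0,"wz": 0,"gripper": 0.5},{"dx": 0,"dy": 0,"dz": 0,"wx": 0,"wy": 0,"wz": 0,"gripper": 0.5},{"dx": 0,"dy": 0,"dz": 0,"wx": 0,"wy": 0,"wz": 0,"gripper": 0.5},{"dx": 0,"dy": 0,"dz": 0,"wx": 0,"wy": 0,"wz": 0,"gripper": 0.5},{"dx": 0,"dy": 0,"dz": 0,"wx": 0,"wy": 0,"wz": 0,"gripper": 0.5},{"dx": 0,"dy": 0,"dz": 0,"wx": 0,"wy": 0,"wz": 0,"gripper": 0.5}]'

```text
clock: 12.65
tcp_pos: [0.5409, 0.0462, 0.1643]
tool_rot: [3.142, -0.0, 1.534]
wrist_force: [0.6, -0.1, 0.2]
grip_width: 0.0425
finger_force: 0.0
```

Request:
servo_tool --deltas '[{"dx": -0.01,"dy": 0,"dz": -0.03,"wx": 0,"wy": 0,"wz": 0,"gripper": 0.5},{"dx": -0.02,"dy": 0,"dz": -0.03,"wx": 0,"wy": 0,"wz": 0,"gripper": 0.5},{"dx": -0.03,"dy": 0,"dz": -0.03,"wx": 0,"wy": 0,"wz": 0,"gripper": 0.5},{"dx": -0.03,"dy": 0,"dz": -0.03,"wx": 0,"wy": 0,"wz": 0,"gripper": 0.5},{"dx": -0.03,"dy": 0,"dz": 0,"wx": 0,"wy": 0,"wz": 0,"gripper": 0.5},{"dx": -0.03,"dy": 0,"dz": 0,"wx": 0,"wy": 0,"wz": 0,"gripper": 0.5},{"dx": -0.03,"dy": 0,"dz": 0,"wx": 0,"wy": 0,"wz": 0,"gripper": 0.5},{"dx": -0.03,"dy": 0,"dz": 0,"wx": 0,"wy": 0,"wz": 0,"gripper": 0.5},{"dx": -0.03,"dy": 0,"dz": 0,"wx": 0,"wy": 0,"wz": 0,"gripper": 0.5},{"dx": 0,"dy": 0,"dz": 0,"wx": 0,"wy": 0,"wz": 0,"gripper": 0.5}]'

```text
clock: 13.65
tcp_pos: [0.5307, -0.1996, 0.2843]
tool_rot: [-3.141, 0.004, 1.526]
wrist_force: [-0.0, -0.6, 0.5]
grip_width: 0.0427
finger_force: 0.0
```

Run:
```python
from h import *
s=ctrl.read_state();print(s['clock'],s['wrist_force'])
a=snap('top');save(a,'pics/9.png');w=world(a);Z=w[...,2]
m=(Z>.018)&(Z<.034)&(w[...,0]>.42)&(w[...,0]<.66)&(w[...,1]>-.01)&(w[...,1]<.3)
q=w[m];r=cv2.minAreaRect(q[:,:2].astype(np.float32));print(len(q),np.median(q[:,2]),r,np.round(cv2.boxPoints(r),3).tolist())
```

```text
13.65 [-0.03225826 -0.57552949  0.51038387]
2688 0.0267129803216734 ((0.5436879992485046, 0.14709708094596863), (0.20116856694221497, 0.146523579955101), 86.85020446777344) [[0.4650000035762787, 0.050999999046325684], [0.6110000014305115, 0.0430000014603138], [0.621999979019165, 0.24400000274181366], [0.47600001096725464, 0.25200000405311584]]
```

View pics/9.png

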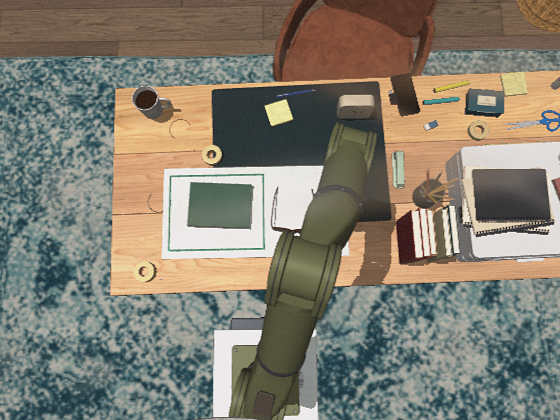

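The top view shows the book flat, with its top at z≈0.026 and spanning (188–252, 182–229) px, fully inside the frame. The tape at (212,155) is outside it. The spectacles, stapler and cup haven't moved.

```bash
python3 -c "
from plant import order;print(order.close_job())"
```

```text
the job is handed in; nothing more can be done
None
```

I pushed the tape out of the frame, then tipped the green book flat inside it, and handed the job in at about 14 s without touching the spectacles, stapler or pencil cup.

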